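# Tuck the splash cover of the batch-card holder

### The job

Close the card holder on the packing table: push its upright splash cover over from the outside until it lies flat on the card, then, still pressing it down, push it along by its raised thumb step until its free edge is tucked fully home beneath the retaining lip, and let go so that it stays shut by itself. Only push and press with the fingers: do not pinch the cover or touch its inner side, and leave the jars and other loose things standing where they are.

Things in the scene. Friction and masses are not known exactly. Their poses are not given: they have to be found in the camera images.
- holder: Grey plastic batch-card holder, fixed to the table: base plate 184 x 136 mm, 10 mm thick, white card on it. Origin: on the table surface under its middle. Its +x axis points from the hinged end to the lip end, its z up. It stands turned anyhow up to about 50 degrees either way from pointing straight away from the robot.
- hinge_mid (a point): Middle of the cover's hinge line (parallel to the holder's y axis, 16 mm above the table) when the cover is slid fully back; fixed on the holder. The hinge pin rides in 22 mm slots in two side ears (top 23 mm above the table), so the line moves along holder +x by joint pin.
- cover (a joint): Angle of the white plastic splash cover, rad: 0 lying flat over the card, about 1.6 standing upright (start 1.35 to 1.85), limit 2.1. Plate 112 mm wide (holder y), 4 mm thick. Closed, it reaches from the hinge towards holder +x, its outer face on top, 18 mm above the table. A spring (0.12 N m/rad, slack when upright) lifts it whenever nothing holds it down: 2 to 4 N, 65 mm from the hinge, folds it flat.
- pin (a joint): Slide of the cover with its hinge pin along holder +x, towards the lip, m: 0 fully back (start 0 to 0.003), 0.022 fully home against the stop. Friction about 5 N holds it wherever it is left. The edge goes under the lip only if the cover is held down flat while it slides; slid too soon, the edge lands on top of the lip.
- step_foot (a point): Foot of the thumb step on the cover's outer face, mid-width, 78 mm from the hinge line. The step is a raised bar 100 mm wide and 6 mm high whose steep side faces the hinge (push here, towards the lip) and whose other side slopes down to the face over 20 mm.
- cover_edge (a point): Middle of the cover's free edge, mid-thickness, 117 mm from the hinge line.
- lip_mid (a point): Middle of the front edge of the retaining lip, a fixed bar across the holder's far end, 124 mm long, running 26 mm from here in holder +x. Its underside is 23 mm above the table, its top 28 mm; a flared mouth (up to 32 mm high) leads in. With the pin fully back the lying cover's edge stops 7 mm short of it.
- liner: Inner lining of the cover, 109 x 106 mm, on the face that looks at the card when closed and towards holder +x when the cover stands up. Its origin lies on the hinge line. The fingers must not touch it.
- full_jar: Filled olive jar with a screw lid, 76 mm across and 105 mm tall, loose; origin under its middle. A bystander.
- empty_jar: Open clear jar, 80 mm across and 100 mm tall, loose; origin under its middle. A bystander.
- tape_roll: Yellow tape roll lying flat, 68 mm across, 24 mm high, loose; origin under its middle. A bystander.
- jar_lid: Loose jar lid lying flat, 72 mm across, 12 mm high, loose; origin under its middle. A bystander.
- card_tin: Small dark steel tin, 34 x 60 mm, 22 mm high, loose; origin under its middle. A bystander.
- scoop: Loose spoon lying at the table's right side. A bystander.
Mind the look-alikes: they are no part of the job. Leave any orange or red look-alike of the holder alone.

How it is judged:
By the outcome, as a careful person would: the job done as asked, in the order asked, and still so for the second after the job is handed in, with the robot touching nothing.
It also fails if it takes over 38 s, if anything falls off the work surface, if the arm or the gripper's body presses on something with over 40 N, if the wrist force passes 120 N, or if a joint passes its speed limit or range.

### The arm

A 6-joint arm with a two-finger parallel gripper is mounted at the origin on the work surface. World frame = base frame: x ahead of the robot, y to its left, z up, the work surface at z = 0. Lengths are in mm, angles in rad, forces in N, time in s.
With the tool pointing down it reaches from about 350 to 950 mm from the base axis. Payload 17.4 kg.
Tool frame: the origin (TCP) lies midway between the tips of the shut fingers; the grasp point (between the pads) lies 19 mm behind it; z points along the fingers, y is the line along which they close (so a half turn about z gives the same grasp; the last joint's range is limited). The gripper opens to 93 mm and grips with 3 to 60 N. Pads are 15 mm wide; open, the fingers measure 128 mm over their backs; the gripper's body (75 mm by 188 mm) begins 65 mm behind the grasp point.
Start: joints at [-1.26, 0.116, 1.442, -0, 1.584, -0.038], TCP at [230.686, -634.363, 218.646] pointing down, gripper open.
Joint ranges: [-2.83, 2.83], [-0.83, 2.19], [0.07, 2.5], [-1.14, 4.28], [0.01, 3], [-2.97, 2.97]. Speed limits (rad/s): [1.89, 1.89, 2.22, 3.14, 3.14, 3.14].

### API

Orientations are given as a unit quaternion [x, y, z, w].
In Python, from bench import arm, eyes gives the robot as it stands.
- The arm moves only by the tool play_rows, never from a script. Its arguments are lists of equal length, an entry for each row: "travel": the shift along the tool's x, y, z in cm, a list of three; "twist": the turn about the tool's z in rad; "gripper": the opening, from -1 (shut) to 1 (fully open). A call has 1 to 12 rows; each row shifts and turns the commanded pose from where the row before left it, along the tool's axes as they then stand; what a row does not reach is not made up. A row lasts 1/12 s, in which the tool goes at most 41.7 mm and 7.16 degrees, less where a joint would pass 70% of its speed; a pose out of reach is approached as far as the arm can. A call with a gripper value outside its range is refused whole. The fingers move at their own pace and stop on an object; "grip_force" is the grip in N (left out, the last holds). Time passes only in rows, so rows that do not move let the fingers close. It gives the time, the measured TCP pose, the force, the opening and the grip force at its end, in the units of the state.
- arm.state(): the state, without advancing time (a new reading comes with each control period).
- eyes.read_camera(name): name is "scene" or "top"; returns the picture (420x560x3 uint8, blue, green, red); there is no depth.
- eyes.camera_params(name): a dict with "mtx" (3x3 intrinsics, pixels), "camera_from_world" (4x4, takes a point from world to camera coordinates). Camera axes: x right, y up, looking along -z (the intrinsics and any distortion apply to the point x, -y, -z); pixel columns grow to the right and rows downward; lengths in mm; the calibration is good to about 2 mm. A picture is of the moment at which its call begins. camera_params takes no time and is no camera call.
- arm.close_job(): hands the job in; it is judged then, once.
The state is a dict: "clock": time; "joint_pos": joint angles; "dq": joint speeds; "joint_efforts": joint torques, N m; "ee_pos": TCP position; "tool_rot": TCP orientation; "force": force on the tool from outside, world axes, zero at the start; "torque": the same for the moment, N m; "width": finger opening in mm; "gripper_force": force on a finger pad.
Only numpy, scipy, OpenCV 4.12 (cv2) and the standard library are available. Lean on these libraries where they do the work, as an engineer would, in place of code of your own. Each camera call takes 0.05 s, during which the arm holds its last target. There are 200 camera calls.

## Working session

There is one attempt and no reset: what is moved stays moved. The work goes in short steps, Python scripts to look and compute and a tool call to move; the robot and the scene stay as the last step left them, time stands still between calls to the robot, and variables do not carry over. Pictures are saved under pics/ and viewed, at most 10 in all, crops included, and the job is handed in when it is done.

Besides the shell and the picture viewer there is one more tool, called after "Emit:" as name(argument=value, ...) on one line, values as JSON. play_rows: Moves the arm, as the interface text tells. Its arguments: {"type":"object","properties":{"travel":{"type":"array","items":{"type":"array","items":{"type":"number"}}},"twist":{"type":"array","items":{"type":"number"}},"gripper":{"type":"array","items":{"type":"number"}},"grip_force":{"type":"number"}},"required":["travel","twist","gripper"]}

```bash
mkdir -p pics; ls; python3 - <<'E'
from bench import arm, eyes
import cv2
s=arm.state(); print({k:s[k] for k in("clock","ee_pos","tool_rot","force","width")})
for n in("scene","top"):
    cv2.imwrite(f"pics/{n}0.png",eyes.read_camera(n)); p=eyes.camera_params(n); print(n,p)
E
```

```text
pics
{'clock': 0.0, 'ee_pos': array([ 230.61789075, -634.17795477,  217.91848093]), 'tool_rot': array([ 9.84828665e-01,  1.73528670e-01, -7.41378026e-05, -5.43740975e-04]), 'force': array([-0.37568093, -0.08420267, -0.09060576]), 'width': 92.63578653728555}
scene {'mtx': array([[436.68869501,   0.        , 287.76708586],
       [  0.        , 436.68869501, 210.6602088 ],
       [  0.        ,   0.        ,   1.        ]]), 'camera_from_world': array([[-4.09684045e-01,  9.12195075e-01,  7.68953445e-03,
         2.46673570e+02],
       [-7.86459968e-01, -3.57459986e-01,  5.03689464e-01,
         3.87020295e+02],
       [ 4.62211749e-01,  2.00306026e-01,  8.63850563e-01,
        -1.38433597e+03],
       [ 0.00000000e+00,  0.00000000e+00,  0.00000000e+00,
         1.00000000e+00]])}
top {'mtx': array([[397.26268008,   0.        , 285.26145435],
       [  0.        , 397.26268008, 210.95245746],
       [  0.        ,   0.        ,   1.        ]]), 'camera_from_world': array([[-1.52925992e-02, -9.99877939e-01, -3.20044770e-03,
        -2.05339207e+01],
       [ 9.83874916e-01, -1.56181499e-02,  1.78174697e-01,
        -5.30757944e+02],
       [-1.78202934e-01, -4.24085980e-04,  9.83993666e-01,
        -9.44025931e+02],
       [ 0.00000000e+00,  0.00000000e+00,  0.00000000e+00,
         1.00000000e+00]])}
```

View pics/scene0.png

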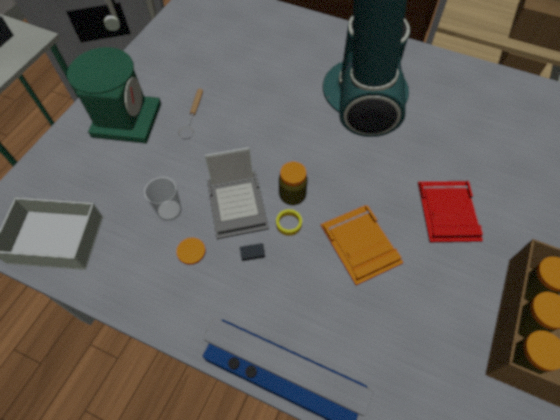

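View pics/top0.png

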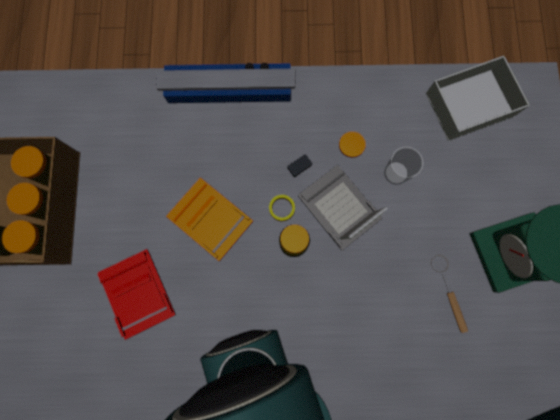

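The scene view shows the grey holder at about (237,195), with its cover standing at the far end (230,165). In the top view the holder is at (343,208), with the cover at the lower right (368,222) and the lip at the upper left (320,182). I'll enlarge both.

```bash
python3 - <<'E'
import cv2,numpy as np
a=cv2.imread("pics/top0.png")[150:260,285:405]; b=cv2.imread("pics/scene0.png")[140:250,190:310]
f=lambda i:cv2.resize(i,None,fx=5,fy=5,interpolation=cv2.INTER_CUBIC)
a,b=f(a),f(b)
cv2.imwrite("pics/c_top.png",a);cv2.imwrite("pics/c_scene.png",b)
E
```

```text
(no output)
```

View pics/c_top.png

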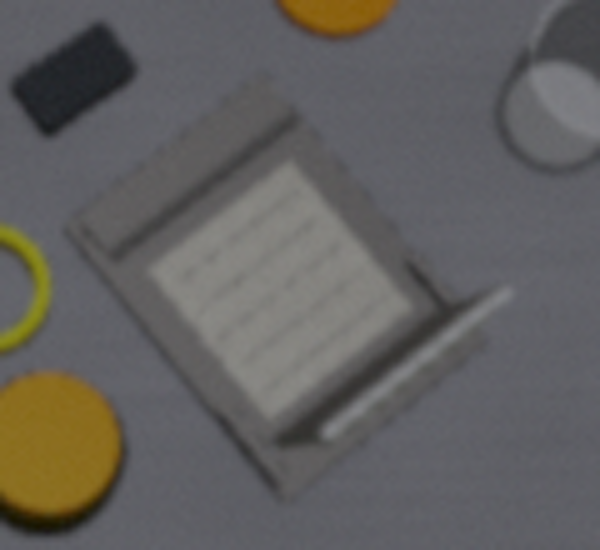

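View pics/c_scene.png

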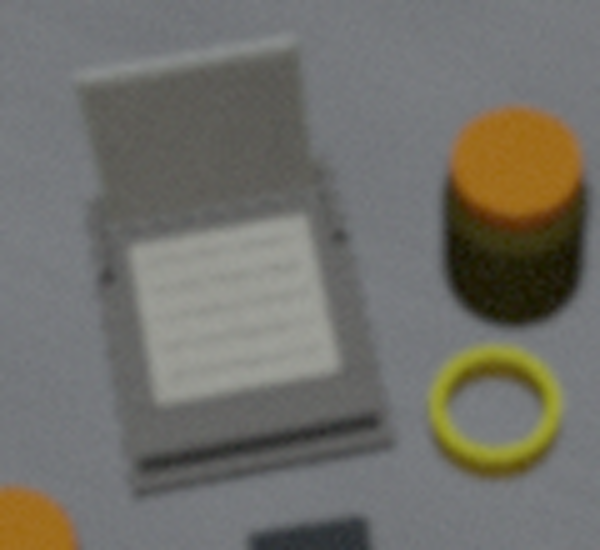

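The crops show, in top-crop pixels, the base corners at (285,500), (70,230) and (487,340), the lip's front edge from (118,257) to (300,118), and the cover's top edge from (325,437) to (510,290). In the scene crop that same edge runs from (78,78) to (297,42).

```bash
cat > h.py <<'E'
import numpy as np
from bench import arm, eyes
def ray(n,uv):
    p=eyes.camera_params(n);T=p["camera_from_world"];K=p["mtx"]
    d=np.linalg.solve(K,[uv[0],uv[1],1.]);d=T[:3,:3].T@(d*[1,-1,-1])
    return -T[:3,:3].T@T[:3,3],d
def onz(n,uv,z):
    o,d=ray(n,uv);return o+d*(z-o[2])/d[2]
def tri(uv1,uv2):
    o,d=ray("top",uv1);q,e=ray("scene",uv2)
    s=np.linalg.lstsq(np.c_[d,-e],q-o,rcond=None)[0];a=o+d*s[0];b=q+e*s[1]
    return (a+b)/2,np.linalg.norm(a-b)
E
python3 - <<'E'
from h import *
np.set_printoptions(precision=1,suppress=True)
t=lambda u,v:(285+(u-2)/5,150+(v-2)/5); s=lambda u,v:(190+(u-2)/5,140+(v-2)/5)
c=[onz("top",t(*q),z) for q,z in(((285,500),10),((70,230),10),((265,75),14),((487,340),10))]
print("corners",*c, "len",np.linalg.norm(c[0]-c[1]),np.linalg.norm(c[0]-c[3]))
m=np.array(c); 
l=[onz("top",t(*q),28) for q in((118,257),(300,118))]; print("lip",*l,np.linalg.norm(l[0]-l[1]))
l2=[onz("scene",s(*q),10) for q in((133,493),(395,440))]; print("scene end corners",*l2)
cd=[onz("top",t(*q),10.5) for q in((150,270),(290,162),(413,303),(270,418))];print("card",*cd)
print("angles",[np.arctan2(*(b-a)[[1,0]]) for a,b in((c[0],c[1]),(l[1],l[0]),(cd[2],cd[1]),(cd[3],cd[0]))])
for a,b in(((325,437),(297,42)),((510,290),(78,78))): print("edge",tri(t(*a),s(*b)))
for a in((325,437),(510,290)): print(onz("top",t(*a),130))
# jars
print("fulljar",onz("top",(294.5,239),105),"tape",onz("top",(282,207),24), "empty rim",onz("top",(406,161),100),"base",onz("top",(397,173),0))
E
```

```text
corners [ 434.9 -170.7   10. ] [577.4 -64.2  10. ] [ 658.5 -168.7   14. ] [ 515.8 -278.3   10. ] len 177.84899687610005 134.6220143362822
lip [558.9 -87.8  28. ] [ 630.8 -184.    28. ] 120.07920616137113
scene end corners [ 664.3 -170.3   10. ] [582.3 -62.8  10. ]
card [ 555.3 -105.3   10.5] [ 611.9 -180.4   10.5] [ 535.7 -241.    10.5] [ 477.  -164.6   10.5]
angles [np.float64(0.641880500265006), np.float64(2.213541983466599), np.float64(0.6717612766577777), np.float64(0.648020540683992)]
edge (array([ 453.7, -173.9,  129.1]), np.float64(1.2704305727388385))
edge (array([ 519.9, -261.6,  130.4]), np.float64(2.0254665101934073))
[ 453.4 -173.2  130. ]
[ 519.6 -260.7  130. ]
fulljar [453.5 -49.2 105. ] tape [545.1 -20.6  24. ] empty rim [ 638.8 -322.2  100. ] base [ 636.9 -327.7    0. ]
```

```bash
python3 - <<'E'
from h import *
np.set_printoptions(precision=0,suppress=True)
for p in((92,133),(148,138),(160,100),(107,98)): print(onz("scene",p,0))
for p in((472,233),(495,291),(556,285),(520,212)): print("top",onz("top",p,0))
print(tri((558,240),(103,68)))
for z in(100,200,300): print(z,onz("scene",(103,68),z),onz("top",(525,245),z))
E
```

```text
[ 508. -674.    0.]
[ 456. -514.    0.]
[ 313. -564.    0.]
[ 374. -718.    0.]
top [ 473. -511.    0.]
top [ 325. -554.   -0.]
top [ 338. -710.   -0.]
top [ 526. -642.    0.]
(array([ 433., -592.,  210.]), np.float64(9.689319712124899))
100 [ 347. -709.  100.] [ 432. -584.  100.]
200 [ 425. -609.  200.] [ 423. -524.  200.]
300 [ 502. -509.  300.] [ 415. -464.  300.]
```

Emit:
play_rows(travel=[[0,0,-2],[0,0,-2],[0,0,-2],[0,0,0]], twist=[-0.1,-0.1,-0.1,0], gripper=[-1,-1,-1,-1])

```text
clock: 0.43
ee_pos: [230.9, -635.0, 282.8]
tool_rot: [0.947, 0.322, -0.0, 0.002]
force: [-0.1, -0.2, 1.2]
width: 71.0
gripper_force: 0.0
```

Emit:
play_rows(travel=[[2.7,-1.17,0],[2.7,-1.17,0],[2.7,-1.17,0],[2.7,-1.17,0],[2.7,-1.17,0],[2.7,-1.17,0],[2.7,-1.17,0],[2.7,-1.17,0],[2.7,-1.17,0],[2.7,-1.17,0],[2.7,-1.17,0],[2.7,-1.17,0]], twist=[0,0,0,0,0,0,0,0,0,0,0,0], gripper=[-1,-1,-1,-1,-1,-1,-1,-1,-1,-1,-1,-1])

```text
clock: 1.43
ee_pos: [404.3, -325.3, 277.9]
tool_rot: [0.948, 0.318, -0.0, -0.0]
force: [0.4, -0.2, -0.2]
width: 0.8
gripper_force: 0.0
```

Emit:
play_rows(travel=[[2.7,-1.17,0],[2.7,-1.17,0],[2.8,-1.2,0],[0,0,0],[0,0,0]], twist=[0,0,0,0,0], gripper=[-1,-1,-1,-1,-1])

```text
clock: 1.85
ee_pos: [448.4, -247.9, 278.0]
tool_rot: [0.948, 0.319, -0.0, -0.0]
force: [-0.3, -0.1, 0.1]
width: 0.2
gripper_force: 0.0
```

Emit:
play_rows(travel=[[0,0,3],[0,0,3],[0,0,3],[0,0,3],[0,0,3],[0,0,3.3],[0,0,0],[0,0,0]], twist=[0,0,0,0,0,0,0,0], gripper=[-1,-1,-1,-1,-1,-1,-1,-1])

```text
clock: 2.52
ee_pos: [446.9, -249.3, 94.8]
tool_rot: [0.948, 0.318, -0.001, -0.001]
force: [0.5, -0.8, 0.7]
width: 0.5
gripper_force: 0.0
```

```bash
python3 - <<'E'
from h import *
import cv2
f=lambda i:cv2.resize(i,None,fx=3,fy=3,interpolation=cv2.INTER_CUBIC)
a=eyes.read_camera("top")[130:280,280:410]; b=eyes.read_camera("scene")[110:260,170:300]
cv2.imwrite("pics/d1.png",np.hstack([f(a),f(b)])); print(arm.state()["ee_pos"])
E
```

```text
[ 448.4219246  -249.82478045   97.70603511]
```

View pics/d1.png

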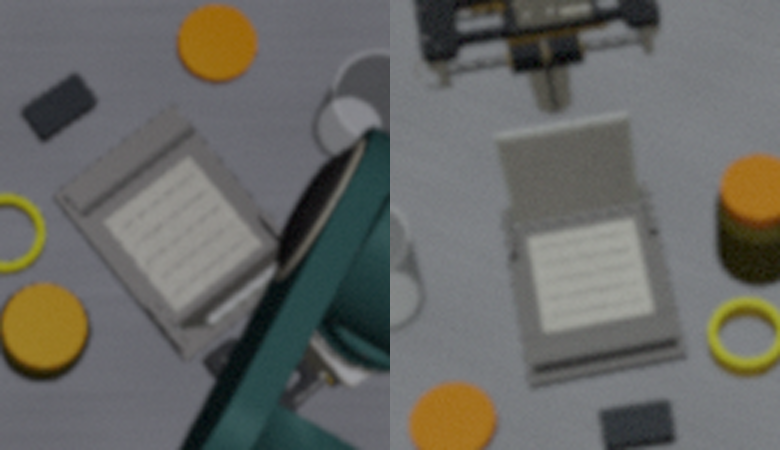

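The right half of d1 shows the shut fingers about (548,90) standing behind the outside of the cover, roughly mid-width. The cover's top edge runs from (500,135) to (628,118). I'll push now.

Emit:
play_rows(travel=[[1.1,-0.2,0.6],[1.1,-0.1,0.6],[0.9,0,0],[1.0,0,0.2],[1.0,0,0.3],[0.8,0,0.1],[0.8,0,0.2],[0,0,0],[0,0,0]], twist=[0,0,0,0,0,0,0,0,0], gripper=[-1,-1,-1,-1,-1,-1,-1,-1,-1])

```text
clock: 3.37
ee_pos: [499.8, -205.7, 75.4]
tool_rot: [0.948, 0.319, -0.0, -0.0]
force: [-0.7, -0.0, -0.4]
width: 0.6
gripper_force: 0.0
```

```bash
cat >> h.py <<'E'
def rel(p,yaw=0.648):
    d=np.array(p)-[495.8,-210.4,0];c,s=np.cos(yaw),np.sin(yaw)
    return np.round([c*d[0]+s*d[1],-s*d[0]+c*d[1],d[2]],1)
E
python3 - <<'E'
from h import *
import cv2
cv2.imwrite("pics/d2.png",cv2.resize(eyes.read_camera("scene")[110:260,170:300],None,fx=3,fy=3,interpolation=cv2.INTER_CUBIC))
s=arm.state();print(rel(s["ee_pos"]),rel(s["force"]+np.array([495.8,-210.4,0])))
E
```

```text
[ 5.6  1.3 75.5] [ 0.5 -0.8  0. ]
```

View pics/d2.png

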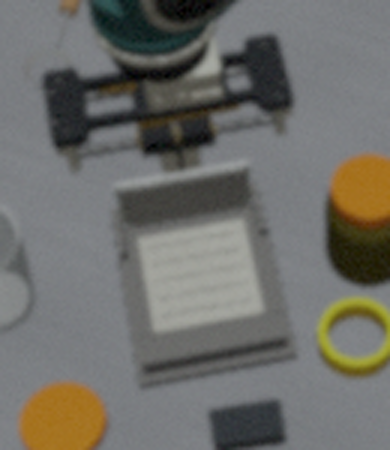

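The cover is folding: its edge is now at (118,185) to (248,167) and the fingers are behind it. I'll continue along the arc.

Emit:
play_rows(travel=[[0.8,0,0.2],[0.8,0,0.2],[0.7,0,0.45],[0.7,0,0.5],[0.5,0,0.65],[0.5,0,0.65],[0.35,0,0.75],[0.35,0,0.75],[0.2,0,0.6],[0,0,0],[0,0,0]], twist=[0,0,0,0,0,0,0,0,0,0,0], gripper=[-1,-1,-1,-1,-1,-1,-1,-1,-1,-1,-1])

```text
clock: 4.33
ee_pos: [538.4, -176.4, 27.7]
tool_rot: [0.948, 0.319, -0.0, -0.0]
force: [-1.2, 0.0, 2.4]
width: 0.2
gripper_force: 0.7
```

```bash
python3 - <<'E'
from h import *
import cv2
cv2.imwrite("pics/d3.png",cv2.resize(eyes.read_camera("scene")[110:260,170:300],None,fx=3,fy=3,interpolation=cv2.INTER_CUBIC))
s=arm.state();print(rel(s["ee_pos"]),rel(s["force"]+np.array([495.8,-210.4,0])))
E
```

```text
[54.4  1.3 28. ] [-1.1  1.7  2.1]
```

View pics/d3.png

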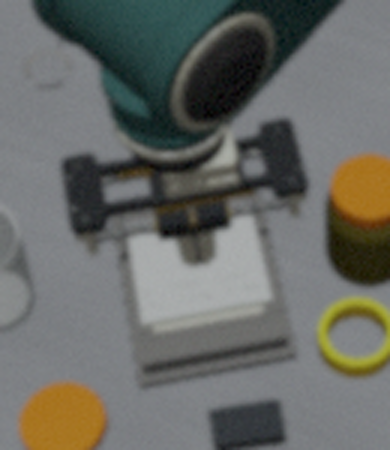

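The cover is nearly flat with its step in view at about (210,318), and the fingers sit on the outer face at (197,250). Next I'll press it down.

Emit:
play_rows(travel=[[0,0,0.4],[0,0,0.4],[0,0,0.2],[0,0,0.1],[0,0,0],[0,0,0]], twist=[0,0,0,0,0,0], gripper=[-1,-1,-1,-1,-1,-1])

```text
clock: 4.88
ee_pos: [538.9, -176.5, 17.6]
tool_rot: [0.948, 0.319, 0.0, 0.0]
force: [0.1, 1.9, 6.0]
width: 0.3
gripper_force: 3.2
```

```bash
python3 - <<'E'
from h import *
s=arm.state();print(rel(s["ee_pos"]),rel(s["force"]+np.array([495.8,-210.4,0])))
E
```

```text
[54.8  1.  17.6] [1.3 1.4 6. ]
```

Emit:
play_rows(travel=[[0.2,0,0.05],[0.3,0,0],[0.3,0,0],[0.3,0,0],[0.3,0,0],[0,0,0],[0,0,0]], twist=[0,0,0,0,0,0,0], gripper=[-1,-1,-1,-1,-1,-1,-1])

```text
clock: 5.47
ee_pos: [550.0, -168.3, 17.2]
tool_rot: [0.948, 0.319, 0.0, 0.0]
force: [-1.9, -0.6, 8.5]
width: 0.6
gripper_force: 4.6
```

```bash
python3 - <<'E'
from h import *
s=arm.state();print(rel(s["ee_pos"]),rel(s["force"]+np.array([495.8,-210.4,0])))
E
```

```text
[68.6  0.9 17.2] [-1.8  0.7  8.5]
```

Pressing at about 8.5 N. Now I'll slide it towards the lip.

Emit:
play_rows(travel=[[0.2,0,0.0],[0.2,0,0],[0.2,0,0],[0.2,0,0],[0.2,0,0],[0.2,0,0],[0,0,0],[0,0,0]], twist=[0,0,0,0,0,0,0,0], gripper=[-1,-1,-1,-1,-1,-1,-1,-1])

```text
clock: 6.13
ee_pos: [559.3, -161.4, 17.2]
tool_rot: [0.948, 0.319, -0.0, 0.001]
force: [-3.6, -3.2, 8.5]
width: 0.4
gripper_force: 4.4
```

```bash
python3 - <<'E'
from h import *
import cv2
cv2.imwrite("pics/d4.png",cv2.resize(eyes.read_camera("scene")[150:250,190:290],None,fx=5,fy=5,interpolation=cv2.INTER_CUBIC))
s=arm.state();print(rel(s["ee_pos"]),rel(s["force"]+np.array([495.8,-210.4,0])))
E
```

```text
[80.2  0.8 17.2] [-4.7  0.4  8.5]
```

View pics/d4.png

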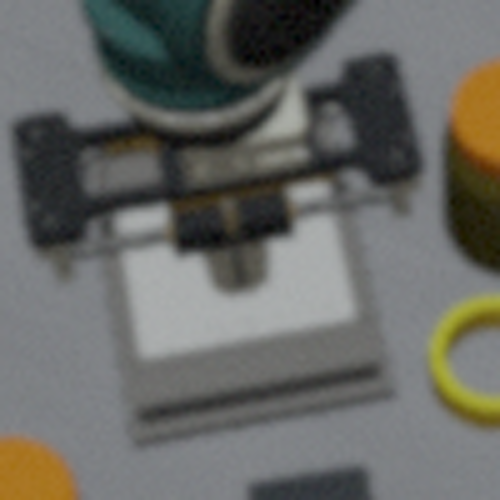

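The cover edge has reached the lip front, with the white ending along (140,360) to (358,318), and it lies flat under the fingers at (238,275). I'll keep sliding.

Emit:
play_rows(travel=[[0.2,0,0.0],[0.2,0,0],[0.2,0,0],[0.2,0,0],[0.2,0,0],[0.1,0,0],[0,0,0],[0,0,0]], twist=[0,0,0,0,0,0,0,0], gripper=[-1,-1,-1,-1,-1,-1,-1,-1])

```text
clock: 6.85
ee_pos: [567.6, -155.0, 16.9]
tool_rot: [0.948, 0.319, -0.001, 0.001]
force: [-7.3, -3.9, 8.0]
width: 0.6
gripper_force: 6.4
```

```bash
python3 - <<'E'
from h import *
s=arm.state();print(rel(s["ee_pos"]),rel(s["force"]+np.array([495.8,-210.4,0])))
E
```

```text
[90.7  0.9 16.9] [-8.1  1.3  8. ]
```

Emit:
play_rows(travel=[[0.1,0,0.0],[0.1,0,0],[0.1,0,0],[0,0,0],[0,0,0]], twist=[0,0,0,0,0], gripper=[-1,-1,-1,-1,-1])

```text
clock: 7.27
ee_pos: [567.9, -154.6, 16.2]
tool_rot: [0.948, 0.319, -0.003, 0.001]
force: [-21.8, -17.6, 11.1]
width: 0.6
gripper_force: 16.3
```

```bash
python3 - <<'E'
from h import *
s=arm.state();print(rel(s["ee_pos"]),rel(s["force"]+np.array([495.8,-210.4,0])))
E
```

```text
[91.2  0.9 16.2] [-28.   -0.9  11.1]
```

It is hard against the stop: 28 N with no further travel. I'll ease off and lift away.

Emit:
play_rows(travel=[[-0.2,0,0],[0,0,0],[-0.05,0,-0.2],[0,0,-0.5],[-0.2,0,-1],[-0.3,0,-3],[0,0,-3.5],[0,0,-3.5],[0,0,-3.5],[-3,0,-3],[-3.5,0,0],[-3.5,0,0]], twist=[0,0,0,0,0,0,0,0,0,0,0,0], gripper=[-1,-1,-1,-1,-1,-1,-1,-1,-1,-1,-1,-1])

```text
clock: 8.27
ee_pos: [484.9, -217.5, 200.4]
tool_rot: [0.948, 0.319, 0.001, 0.001]
force: [0.6, -0.4, -1.2]
width: 0.3
gripper_force: 0.0
```

```bash
python3 - <<'E'
from h import *
import cv2
f=lambda i:cv2.resize(i,None,fx=4,fy=4,interpolation=cv2.INTER_CUBIC)
cv2.imwrite("pics/d5.png",np.hstack([f(eyes.read_camera("top")[150:260,285:385]),f(eyes.read_camera("scene")[150:260,190:290])]))
s=arm.state();print(s["clock"],rel(s["ee_pos"]),s["force"])
E
```

```text
8.3667 [-15.6   1.  199.1] [ 0.75501272  0.05863102 -0.60245082]
```

View pics/d5.png

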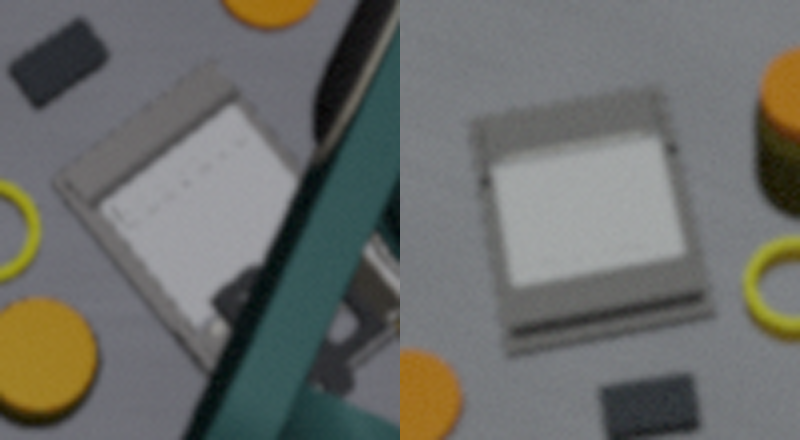

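The cover lies flat with its free edge under the lip; in the top crop the step-foot line runs from (130,222) to (250,140), just behind the lip's front edge. One numeric check of the slide first.

```bash
python3 - <<'E'
from h import *
for q,z in(((130,222),18),((250,140),18),((103,205),28),((238,103),28)): print(rel(onz("top",(285+q[0]/4,150+q[1]/4),z)))
E
```

```text
[101.5  46.4  18. ]
[ 95.8 -49.1  18. ]
[119.7  54.9  28. ]
[118.5 -55.9  28. ]
```

```bash
python3 -c "
from bench import arm
print(arm.close_job())"
```

```text
the job is handed in; nothing more can be done
None
```

The card holder is shut: the cover was folded flat from outside, slid hard against its stop with the free edge under the lip, and stayed down after I let go; I handed the job in at about 8.4 s and got no verdict back.

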